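# Weigh the reject candles for remelting

## Task

Get the reject votive candles ready for remelting. First slide the melting pot along the hotplate from the small ring to the middle of the large heating ring, without lifting it off the glass; then set the empty wooden tray centred on the balance pan; then take every candle off the turntable and put them all in the tray, down on its floor and not piled on one another, with the tray still centred on the pan and the pot still on its ring at the end. Leave the other things on the table where they are.

Things in the scene. Friction and masses are not known exactly. Their poses are not given: they have to be found in the camera images.
- hotplate: flat white hotplate with a black glass top, fixed to the table, 250 mm (its x) by 340 mm (its y), top surface 35 mm above its origin (centre of its underside). It may stand to the left or right of the middle.
- large_ring: the larger of the two rings marked on the hotplate (150 mm diameter, thin white outline with a white centre dot): the heating ring. Origin at its centre, on the glass. Either end of the hotplate; the ring centres lie 170 mm apart along the hotplate's y axis and 40 mm to the +x side of the hotplate's own centre line.
- small_ring: the smaller ring marked on the hotplate (116 mm diameter): the resting place, where the pot stands at the start. Origin at its centre, on the glass.
- pot: steel melting pot with a wax rest in it, about 0.6 kg, 110 mm diameter, 75 mm tall, loose. Origin at the centre of its underside, z up. One straight wooden handle along its -x axis (towards the robot, give or take 20 degrees): 16 mm wide, 12 mm high, from 55 to 165 mm from the pot's axis, its centre line 58 mm above the pot's underside, clear above the glass.
- turntable: fixed foot (150 mm diameter) of a wooden turntable; origin at the centre of its underside, on the table, on the turning axis. Its round wooden platter (250 mm diameter) spins freely on the foot: the top surface is 36 mm above the table, with a lip 5 mm high and 5 mm wide round the edge. What stands on it turns with it at the lightest touch.
- balance: fixed grey housing of the balance, 150 mm (x) by 170 mm (y), 45 mm tall; origin at the centre of its underside.
- pan_top (a point): centre of the upper surface of the balance's round steel pan (140 mm diameter, 5 mm thick, 75 mm above the table when empty, marked with a dark centre dot). The pan rides on a spring and sinks straight down by about 28 mm per kg (22 mm at most); it does not tilt.
- tray: shallow open wooden weighing tray, 0.2 kg, loose: 162 mm (its x) by 128 mm (its y) outside, 24 mm tall, walls 9 mm thick, floor 6 mm thick (inside 144 by 110 mm, 18 mm deep). Origin at the centre of its underside, z up. It starts flat on the table, beyond the balance. It can be picked up by pinching the middle of one wall from above.
- candle1: plain cream votive candle, a solid wax cylinder 38 mm diameter, 42 mm tall, about 55 g (a short thin wick on top, look only); origin at the middle of the cylinder, z along its axis. Starts standing on the turntable; four to six of the six candles are there.
- candle2: another candle, the same as candle1; it may be absent.
- candle3: another candle, the same as candle1; it may be absent.
- candle4: another candle, the same as candle1; it may be absent.
- candle5: another candle, the same as candle1; it may be absent.
- candle6: another candle, the same as candle1; it may be absent.
- jar: bystander: amber glass candle jar, 68 mm diameter, 80 mm tall, loose; origin at the centre of its underside.
- white_cup: bystander: white ceramic cup candle, 74 mm diameter, 75 mm tall, loose; origin at the centre of its underside.
- black_cup: bystander: black cup candle, 68 mm diameter, 80 mm tall, loose; origin at the centre of its underside.
- oil_bottle: bystander: small amber bottle with a white cap, 44 mm diameter, 120 mm tall, loose; origin at the centre of its underside.
- wood_lid: bystander: flat round wooden jar lid, 76 mm diameter, 14 mm thick, loose; origin at the centre of its underside.
- tin: bystander: small closed metal tin, 60 mm diameter, 30 mm tall, loose; origin at the centre of its underside.
Mind the look-alikes: they are no part of the job. Leave any orange or red look-alike of the candle3 alone.

How it is judged:
By the outcome, as a careful person would: the job done as asked, in the order asked, and still so for the second after the job is handed in, with the robot touching nothing.
Of candle1, candle2, candle3, candle4, candle5, candle6 only 4 to 6 are there at a start; the rules pass over those that are not, and their reading is None.
At some moment in a run one of candle1, candle2, candle3, candle4, candle5, candle6, pot may be knocked a few centimetres aside while the robot is not near it.
Once in a run the grip may slacken for a moment while it holds something.
It also fails if it takes over 210 s, if anything falls off the work surface, if the arm or the gripper's body presses on something with over 40 N, if the wrist force passes 120 N, or if a joint passes its speed limit or range.

## Robot

A 6-joint arm with a two-finger parallel gripper is mounted at the origin on the work surface. World frame = base frame: x ahead of the robot, y to its left, z up, the work surface at z = 0. Lengths are in m, angles in rad, forces in N, time in s.
With the tool pointing down it reaches from about 0.35 to 0.875 m from the base axis. Payload 15.5 kg.
Tool frame: the origin (TCP) lies between the finger pads; the fingertips stand 8 mm ahead of it and the grasp point (between the pads) lies 11 mm behind it; z points along the fingers, y is the line along which they close (so a half turn about z gives the same grasp; the last joint's range is limited). The gripper opens to 85 mm and grips with 20 to 120 N. Pads are 22 mm wide; open, the fingers measure 114 mm over their backs; the gripper's body (76 mm by 85 mm) begins 54 mm behind the grasp point. The pads swing forward as they close: fully open they stand 13 mm farther back than shut.
Start: joints at [1.153, 0.494, 1.345, -0, 1.302, -0.096], TCP at [0.198, 0.593, 0.239] pointing down, gripper open.
Joint ranges: [-2.91, 2.91], [-0.82, 2.16], [0.22, 2.67], [-1.22, 4.37], [0.12, 2.79], [-3.08, 3.08]. Speed limits (rad/s): [1.89, 1.89, 2.57, 3.01, 3.01, 3.01].

## Interface

Orientations are given as a rotation vector (axis times angle).
In Python, from bench import manip gives the robot as it stands. Calls block until the motion is done:
- manip.goto(position, orientation): joint-space move of the TCP to a pose.
- manip.movel(position, rot=None, max_speed=0.15, until_force=None): straight line of the TCP; rot=None keeps the orientation; max_speed is the mean speed in m/s. With until_force (N) it stops when the force on the tool has changed by that much, and returns True; else False.
- manip.move_j(angles): joint-space move.
- manip.gripper_to(opening, f_grip=None): finger opening in m; f_grip is the grip in N (None keeps the last); returns when the fingers have stopped.
- manip.sleep(seconds).
- manip.ik(position, orientation): joint angles nearest the present ones, or None.
- manip.sense(): the state.
- manip.get_image(name): name is "side" or "top" or "wrist"; returns a dict with "frame" (384x512x3 uint8, blue, green, red), "fx", "fy", "cx", "cy" (pixels), "R" (3x3) and "t" (3): a world point X has camera coordinates R X + t. Camera axes: x right, y down, z forward; pixel columns grow to the right and rows downward; lengths in m; the calibration is good to about 2 mm. A picture is of the moment at which its call begins. There is no depth.
A pose or a line that the arm cannot do raises manip.MotionError and nothing moves.
- manip.hand_in(): hands the job in; it is judged then, once.
The state is a dict: "time_s": time; "joint_positions": joint angles; "joint_vel": joint speeds; "tau": joint torques, N m; "tool_pos": TCP position; "orientation": TCP orientation; "force": force on the tool from outside, world axes, zero at the start; "torque": the same for the moment, N m; "grip_width": finger opening in m; "grip_force": force on a finger pad.
Only numpy, scipy, OpenCV 4.12 (cv2) and the standard library are available. Lean on these libraries where they do the work, as an engineer would, in place of code of your own. Each camera call takes 0.05 s, during which the arm holds its last target. There are 200 camera calls.

## Working session

There is one attempt and no reset: what is moved stays moved. The work goes in short steps, each a Python script; the robot and the scene stay as the last script left them, time stands still between calls to the robot, and variables do not carry over. Pictures are saved under pics/ and viewed, at most 14 in all, crops included, and the job is handed in when it is done.

```bash
mkdir -p pics; ls; python3 - <<'E'
from bench import manip
import cv2,numpy as np
for n in("top","side","wrist"):
    d=manip.get_image(n); cv2.imwrite(f"pics/a_{n}.png",d["frame"])
    R=np.array(d["R"]);print(n,d["fx"],d["cx"],d["cy"],R.round(3).tolist(),(-R.T@d["t"]).round(3))
s=manip.sense();print(s["time_s"],s["orientation"],s["force"])
E
```

```text
pics
top 424.8726682613136 253.13710728165634 189.92799351694 [[0.02, -1.0, 0.008], [-0.98, -0.021, -0.197], [0.197, -0.004, -0.98]] [0.25  0.081 1.348]
side 496.56998905880283 255.41554566093987 190.8626986882737 [[-0.989, -0.148, 0.016], [-0.087, 0.485, -0.87], [0.121, -0.862, -0.492]] [0.335 1.395 0.847]
wrist 321.96774631795824 255.21987565186114 190.7040429838601 [[0.316, 0.949, -0.0], [0.901, -0.3, 0.314], [0.298, -0.1, -0.949]] [0.121 0.618 0.372]
0.15 [-5.04814601e-01 -3.10055424e+00  1.40704761e-03] [ 0.28145175 -0.31096356 -0.34948976]
```

View pics/a_top.png

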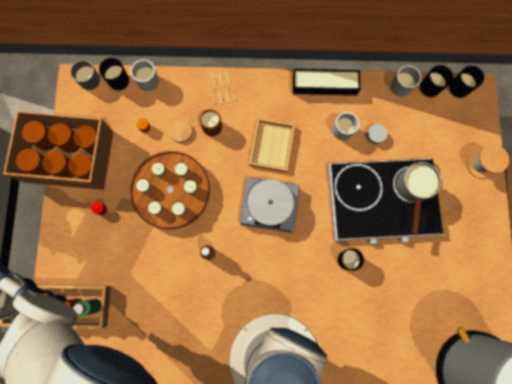

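View pics/a_side.png

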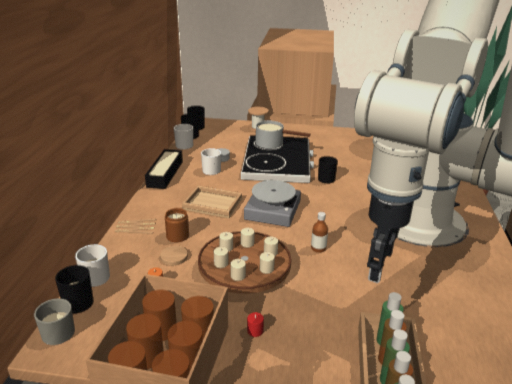

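The top view shows six candles on the turntable (px about (158,169), (181,169), (143,186), (190,187), (155,207), (178,209)). The pot is at (421,181) with its handle running down to (417,232), and the large ring centre is at (358,187). The tray is at (272,145) and the pan at (270,203). The side view agrees.

```bash
cat > h.py <<'E'
from bench import manip
import cv2,numpy as np
from scipy.spatial.transform import Rotation as Ro
def rot(phi):  # tool down, tool x (camera side) at angle phi
    c,s=np.cos(phi),np.sin(phi)
    return Ro.from_matrix(np.array([[c,s,0],[s,-c,0],[0,0,-1.]])).as_rotvec()
def ray(d,u,v):
    R=np.array(d["R"]);t=np.array(d["t"])
    return -R.T@t, R.T@np.array([(u-d["cx"])/d["fx"],(v-d["cy"])/d["fy"],1])
def onz(d,u,v,z):
    o,r=ray(d,u,v); return o+r*(z-o[2])/r[2]
def tri(*obs):  # (d,u,v)...
    A=np.zeros((3,3));b=np.zeros(3)
    for d,u,v in obs:
        o,r=ray(d,u,v); r=r/np.linalg.norm(r);P=np.eye(3)-np.outer(r,r);A+=P;b+=P@o
    return np.linalg.solve(A,b)
def proj(d,X):
    c=np.array(d["R"])@np.asarray(X)+np.array(d["t"]);return np.array([d["fx"]*c[0]/c[2]+d["cx"],d["fy"]*c[1]/c[2]+d["cy"]])
def snap(name,cam="wrist"):
    d=manip.get_image(cam);cv2.imwrite(f"pics/{name}.png",d["frame"]);np.save(f"pics/{name}.npy",d,allow_pickle=True);return d
def load(name): return np.load(f"pics/{name}.npy",allow_pickle=True).item()
def look(p,phi,h):  # put the camera axis on point p from TCP height h
    a=np.array([np.cos(phi),np.sin(phi)]); 
    off=0.081-(h+.133-p[2])*0.314/0.949
    q=np.array(p[:2])-a*off
    manip.goto([q[0],q[1],h],rot(phi))
E
python3 - <<'E'
from h import *
d=manip.get_image("top")
for n,u,v,z in[("pot",421,181,.11),("hend",417,232,.093),("L",358,187,.035),("hp",333,161,.035),("hp2",433,160,.035),("hp3",336,241,.035),("tray",272,145,.02),("pan",270,203,.075),("tt",171,189,.04),("bot",206,252,.12),("blk",351,259,.08),("c",158,169,.078),("c",143,186,.078)]:print(n,onz(d,u,v,z).round(3))
for p,phi in[([.58,-.4],np.pi),([.55,.33],np.pi),([.7,.05],np.pi)]:
    print(manip.ik([*p,.3],rot(phi)))
E
```

```text
pot [ 0.537 -0.427  0.11 ]
hend [ 0.386 -0.413  0.093]
L [ 0.531 -0.256  0.035]
hp [ 0.614 -0.179  0.035]
hp2 [ 0.624 -0.5    0.035]
hp3 [ 0.359 -0.184  0.035]
tray [0.668 0.016 0.02 ]
pan [0.467 0.023 0.075]
tt [0.511 0.333 0.04 ]
bot [0.313 0.207 0.12 ]
blk [ 0.303 -0.218  0.08 ]
c [0.565 0.369 0.078]
c [0.511 0.411 0.078]
[-0.68844276  0.5701656   1.0367206   0.          1.53470645 -2.25923908]
[ 4.47364208e-01  4.70129189e-01  1.21600153e+00 -4.44089210e-16
  1.45546193e+00 -1.12343212e+00]
[-0.01372144  0.56564074  1.04507135  0.          1.53088056 -1.58451777]
```

```bash
python3 - <<'E'
from h import *
pi=np.pi
look([.51,.33,.05],pi,.3);snap("tt1")
look([.51,.25,.05],pi,.3);snap("tt2")
look([.57,.06,.05],pi,.28);snap("bal1")
look([.57,-.02,.05],pi,.28);snap("bal2")
look([.5,-.28,.05],pi,.28);snap("hp1")
look([.5,-.36,.05],pi,.28);snap("hp2")
print(manip.sense()["time_s"])
a=cv2.resize(cv2.imread("pics/bal1.png"),(400,300));
m=np.vstack([np.hstack([cv2.resize(cv2.imread(f"pics/{x}.png"),(400,300)) for x in r]) for r in(("tt1","tt2"),("hp1","hp2"))]);cv2.imwrite("pics/m.png",m)
E
```

```text
5.0417
```

View pics/m.png

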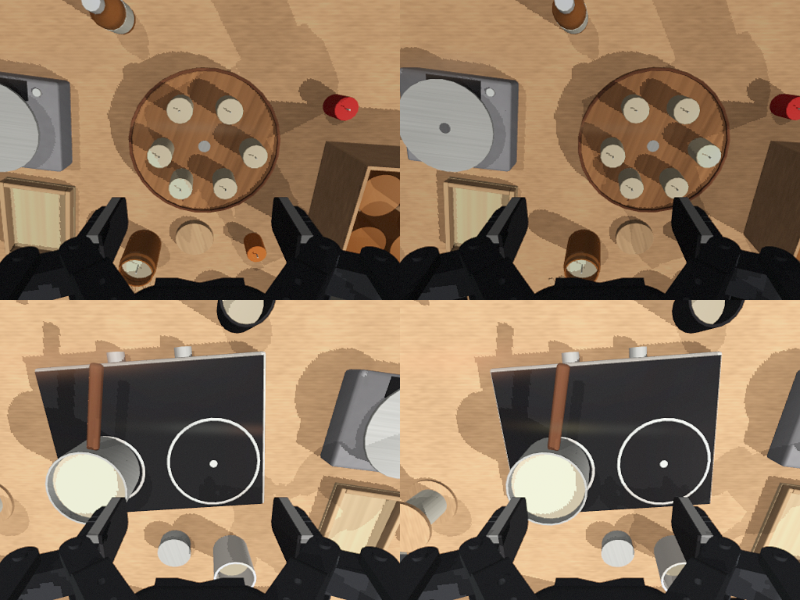

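View pics/bal1.png

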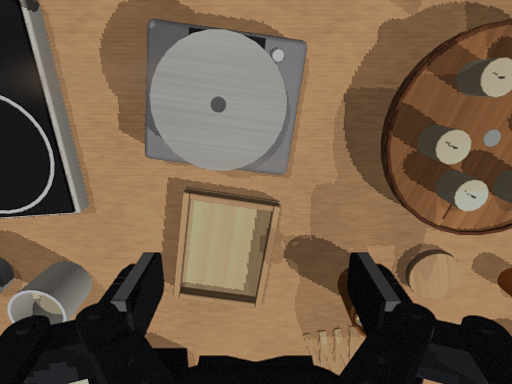

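Wrist views: in hp1 (at full scale) the ring dot is at about (273,209), the handle runs (123,82)–(119,190) and the pot rim is at (113,235). In bal1 the pan dot is at (218,104) and the tray rim spans (188,190)–(278,205)–(258,305)–(175,295). In tt1 six cream candle tops surround the hub at (261,187). Next I'll extract these by colour.

```bash
cat >> h.py <<'E'
def blobs(d,lo,hi,amin=60,amax=1e9):
    m=cv2.inRange(cv2.cvtColor(d["frame"],cv2.COLOR_BGR2HSV),np.array(lo),np.array(hi))
    n,l,s,c=cv2.connectedComponentsWithStats(m)
    return [(c[i],s[i,4],(l==i).astype(np.uint8)) for i in range(1,n) if amin<s[i,4]<amax]
E
python3 - <<'E'
from h import *
def px(n,pts):
    d=load(n);h=cv2.cvtColor(d["frame"],cv2.COLOR_BGR2HSV);print(n,[h[v,u].tolist() for u,v in pts])
px("hp1",[(273,209),(123,110),(120,170),(113,235),(100,245),(250,150)])
px("bal1",[(218,104),(200,130),(230,240),(283,205),(272,206),(185,250),(451,145),(430,140),(265,260)])
px("tt1",[(230,142),(229,135),(255,241),(261,187),(300,140),(200,250)])
E
```

```text
hp1 [[36, 5, 239], [10, 140, 138], [10, 137, 134], [33, 23, 239], [33, 23, 239], [120, 6, 45]]
bal1 [[0, 0, 82], [30, 8, 151], [19, 85, 171], [15, 114, 168], [15, 112, 139], [16, 100, 135], [21, 62, 127], [19, 68, 64], [15, 109, 152]]
tt1 [[21, 39, 158], [21, 50, 193], [13, 141, 152], [30, 8, 150], [20, 50, 194], [9, 149, 103]]
```

```bash
python3 - <<'E'
from h import *
c=cv2.imread("pics/bal1.png")[180:320,160:300];c2=cv2.imread("pics/hp1.png")[60:300,50:310]
cv2.imwrite("pics/z.png",np.hstack([cv2.resize(c,(400,400),interpolation=2),cv2.resize(c2,(400,400),interpolation=2)]))
E
```

```text
(no output)
```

View pics/z.png

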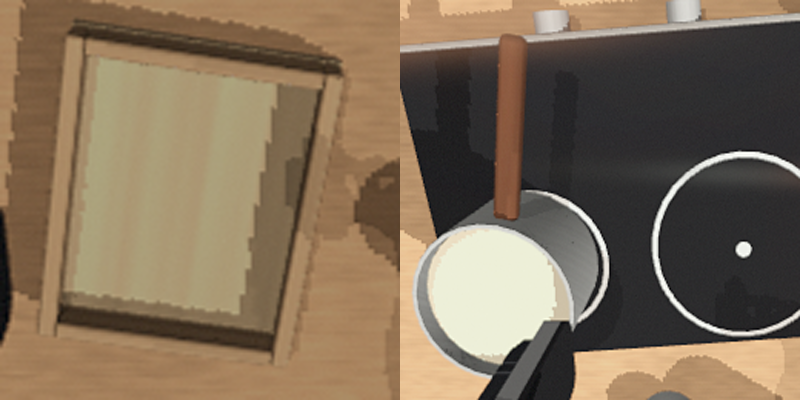

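```bash
python3 - <<'E'
from h import *
# ring dot, handle
dots=[];ends=[]
for n in("hp1","hp2"):
    d=load(n)
    b=[x for x in blobs(d,(0,0,190),(179,40,255),8,80) if abs(onz(d,*x[0],.035)[:2]-[.53,-.26]).max()<.04]
    print(n,"dot",[(x[0].round(1).tolist(),int(x[1])) for x in b]); dots.append((d,*b[0][0]))
    for c,a,m in blobs(d,(4,100,60),(14,200,200),500,6000):
        r=cv2.minAreaRect(cv2.findNonZero(m)); bx=cv2.boxPoints(r)
        P=onz(d,*c,.099)
        if P[1]>-.3 or not .3<P[0]<.6: continue
        bx=bx[np.argsort(bx[:,1])];e=[bx[:2].mean(0),bx[2:].mean(0)]
        print("handle",a,[onz(d,*q,.099).round(4).tolist() for q in e]);ends.append((d,*e[0],*e[1]))
print("dot3d",tri(*dots), [onz(*x,.035).round(4) for x in dots])
print("handle tri",tri(*[(e[0],e[1],e[2]) for e in ends]),tri(*[(e[0],e[3],e[4]) for e in ends]))
# pot rim via bright wax blob
w=[]
for n in("hp1","hp2"):
    d=load(n);b=max(blobs(d,(22,8,200),(45,60,255),500),key=lambda x:x[1]);print("wax",b[0],b[1])
dt=manip.get_image("top");ds=manip.get_image("side")
# pan
p=[]
for n in("bal1","bal2"):
    d=load(n);b=[x for x in blobs(d,(0,0,40),(179,30,110),60,500) if abs(onz(d,*x[0],.075)[:2]-[.467,.023]).max()<.03]
    print("pan",[(x[0].round(1).tolist(),int(x[1]),onz(d,*x[0],.075).round(4).tolist()) for x in b]);p.append((d,*b[0][0]))
print(tri(*p))
d=load("bal1")
C=np.array([onz(d,u,v,.024)[:2] for u,v in[(184.5,191.5),(279.7,204.5),(257,306.7),(174.7,296.2)]])
print(C.round(4).tolist(),C.mean(0),np.linalg.norm(C-np.roll(C,-1,0),axis=1))
E
```

```text
hp1 dot [([273.0, 209.0], 65)]
handle 3410 [[0.3502, -0.4232, 0.099], [0.4753, -0.4688, 0.099]]
hp2 dot [([337.4, 209.3], 66)]
handle 708 [[0.3534, -0.466, 0.099], [0.3806, -0.4656, 0.099]]
handle 1821 [[0.3774, -0.402, 0.099], [0.4854, -0.421, 0.099]]
dot3d [ 0.53019075 -0.25571704  0.03533586] [array([ 0.5303, -0.2557,  0.035 ]), array([ 0.5303, -0.2556,  0.035 ])]
handle tri [ 0.36782581 -0.39454329  0.21557059] [ 0.40363392 -0.37439245  0.30690342]
wax [109.90248526 234.6895535 ] 4748
wax [186.127227   234.99434081] 4771
pan [([217.9, 104.0], 190, [0.4694, 0.0233, 0.075])]
pan [([296.9, 104.0], 186, [0.4694, 0.023, 0.075])]
[0.46947269 0.02317349 0.07391742]
[[0.5802, -0.0287], [0.5978, 0.0931], [0.7558, 0.0642], [0.7379, -0.0534]] [0.66794935 0.01879949] [0.12306399 0.16061832 0.11897486 0.1596263 ]
```

```bash
python3 - <<'E'
from h import *
d1,d2=load("hp1"),load("hp2")
n=np.array([.3774,-.402,.099]);f=np.array([.4854,-.421,.099])
print(tri((d1,122.8,81),(d2,*proj(d2,n))),tri((d1,119.6,190.8),(d2,*proj(d2,f))))
h=(f-n)/np.linalg.norm(f-n); pot=f+.055*h; phi=np.arctan2(-h[1],-h[0])
dot=np.array([.5303,-.2556]); print(pot,phi)
g=(n+f)/2; g[2]=.082
manip.gripper_to(.05,f_grip=60)
manip.goto([g[0],g[1],.16],rot(phi)); d=snap("pre")
print(manip.movel(g,max_speed=.08,until_force=15))
F0=manip.sense()["force"]
manip.gripper_to(0.0,f_grip=60);s=manip.sense();print(s["grip_width"],s["grip_force"],s["force"]-F0)
D=np.append(dot-pot[:2],0)
print(manip.movel(g+D,max_speed=.06));s=manip.sense();print(s["grip_width"],s["force"]-F0,s["tool_pos"]-(g+D),s["time_s"])
snap("slid","top")
E
```

```text
[ 0.37777434 -0.40258526  0.09458886] [ 0.48957923 -0.42350066  0.08607578]
[ 0.53956814 -0.43052958  0.099     ] 2.9674487165503756
False
0.014733964654557978 58.629409074783325 [-1.36052185  0.16894008  6.29809884]
False
0.014376291937792385 [ 0.624883   -4.62126402  4.87973301] [ 0.00032426 -0.00014376  0.00018713] 10.825
```

```bash
python3 - <<'E'
from h import *
manip.gripper_to(.05)
p=manip.sense()["tool_pos"];manip.movel([p[0],p[1],.17])
look([.49,-.18,.06],np.pi,.27);d=snap("hp3")
cv2.imwrite("pics/z3.png",cv2.resize(d["frame"],(800,600)))
print(manip.sense()["time_s"])
for c,a,m in blobs(d,(4,100,60),(14,200,200),500,6000):
    bx=cv2.boxPoints(cv2.minAreaRect(cv2.findNonZero(m)));bx=bx[np.argsort(bx[:,1])];n,f=[onz(d,*q,.099) for q in(bx[:2].mean(0),bx[2:].mean(0))]
    L=np.linalg.norm(f-n);print(a,n,f,L,"pot",f+(f-n)/L*.055)
E
```

```text
12.6417
1968 [ 0.36994228 -0.225597    0.099     ] [ 0.47683337 -0.24615225  0.099     ] 0.10884954963389253 pot [ 0.53084379 -0.2565385   0.099     ]
665 [0.62066005 0.10013294 0.099     ] [0.69005658 0.11690792 0.099     ] 0.07139522519754374 pot [0.74351687 0.12983069 0.099     ]
```

View pics/z3.png

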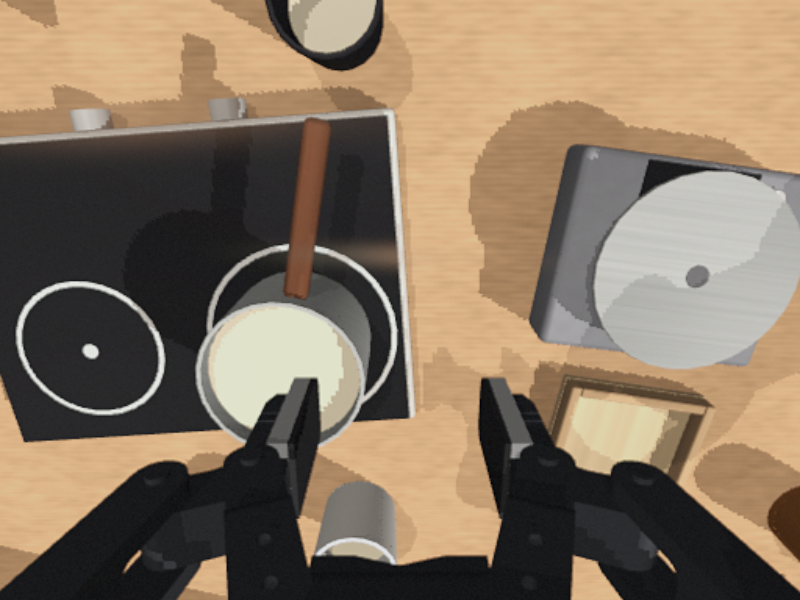

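The pot now measures (0.531,-0.257), within 1 mm of the large ring's dot. I'll look closely at the tray next.

```bash
python3 - <<'E'
from h import *
look([.72,.05,.02],np.pi,.24);d=snap("tr1")
look([.72,-.01,.02],np.pi,.24);e=snap("tr2")
A=np.hstack([cv2.resize(x["frame"][90:310,120:380],(400,338),interpolation=2) for x in(d,e)])
cv2.imwrite("pics/z4.png",cv2.resize(A,(800,600)) if 0 else A)
E
```

```text
(no output)
```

View pics/z4.png

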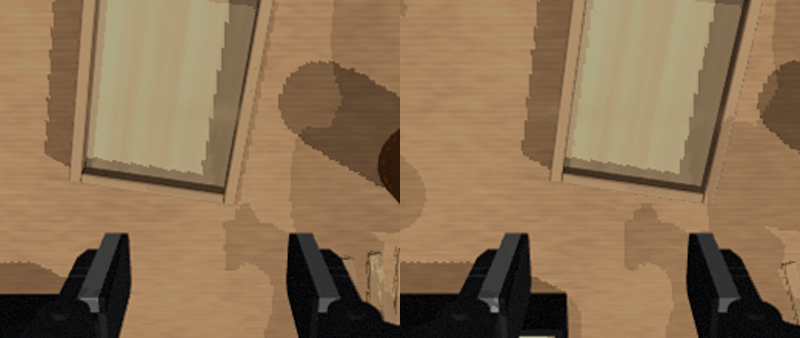

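```bash
python3 - <<'E'
from h import *
d,e=load("tr1"),load("tr2")
l=(164.2,207.8);r=(266.9,222.8)
print(tri((d,*l),(e,217.5,207.8)),tri((d,*r),(e,318.3,222.1)))
P=[onz(d,*q,.024)[:2] for q in(l,r,(173.3,90),(296.8,90))]
Q=[onz(e,*q,.024)[:2] for q in((217.5,207.8),(318.3,222.1))]
print(np.round(P,4).tolist(),np.round(Q,4).tolist(),np.linalg.norm(P[0]-P[1]))
ang=lambda v:np.degrees(np.arctan2(v[1],v[0]))
print(ang(P[0]-P[2]),ang(P[1]-P[3]),ang(P[1]-P[0])-90)
E
```

```text
[ 0.73826109 -0.05588951  0.02778492] [0.75985231 0.06284917 0.02098985]
[[0.7396, -0.057], [0.7587, 0.0627], [0.6087, -0.0359], [0.6087, 0.092]] [[0.7399, -0.0564], [0.7584, 0.0622]] 0.12126048913582153
-9.150251328818888 -11.059711264265939 -9.046287413885153
```

```bash
python3 - <<'E'
from h import *
a=np.radians(-9.8);phi=a+np.pi
ty=np.array([-np.sin(a),np.cos(a)]);g=np.array([.669,.0175])+.058*ty
manip.gripper_to(.034,f_grip=90)
manip.goto([*g,.10],rot(phi))
print(manip.movel([*g,.019],max_speed=.06,until_force=6),manip.sense()["tool_pos"])
manip.gripper_to(0);s=manip.sense();print(s["grip_width"],s["grip_force"])
manip.movel([*g,.06],max_speed=.06);d=snap("lift");s=manip.sense();print(s["grip_width"],s["force"],s["torque"])
manip.movel([*g,.14],max_speed=.1)
cv2.imwrite("pics/z5.png",np.hstack([cv2.resize(d["frame"],(400,300)),cv2.resize(snap("lift2","side")["frame"][100:292,120:376],(400,300))]))
E
```

```text
False [0.67910461 0.07464713 0.01940403]
0.006236051070613474 89.3331527709961
0.006335162240933584 [-0.26538327  0.62602865 -1.55496867] [ 0.07828548 -0.01795028 -0.01950581]
```

View pics/z5.png

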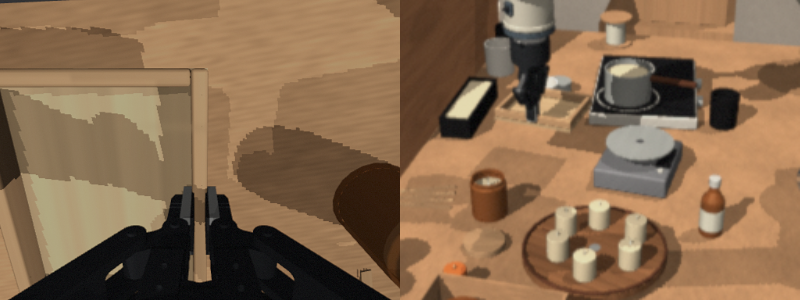

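```bash
python3 - <<'E'
from h import *
a=np.radians(-9.8);phi=a+np.pi;tx=np.array([np.cos(a),np.sin(a)]);ty=np.array([-tx[1],tx[0]])
g=np.array([.669,.0175])+.058*ty
r=onz(load("lift"),265,89.6,.065)[:2]-g; rx,ry=r@tx,r@ty; print("corner rel",rx,ry)
# tray centre relative to tcp in tray axes
off=np.array([rx+.081,-.0595]);print(off)
o=off[0]*tx+off[1]*ty
pan=np.array([.4694,.0232]); t=pan-o
manip.goto([*t,.14],rot(phi))
manip.movel([*t,.101],max_speed=.08)
print(manip.movel([*t,.0905],max_speed=.03,until_force=8),manip.sense()["tool_pos"],manip.sense()["force"])
manip.gripper_to(.03);p=manip.sense()["tool_pos"];manip.movel([p[0],p[1],.17],max_speed=.1)
look([.5,.06,.08],np.pi,.27);d=snap("pl1")
cv2.imwrite("pics/z6.png",cv2.resize(d["frame"],(800,600)));print(manip.sense()["time_s"])
E
```

```text
corner rel -0.07910688070671032 0.0037864579615912823
[ 0.00189312 -0.0595    ]
False [0.47760821 0.08215378 0.09044039] [ 0.67715207  0.76434311 -0.31884484]
22.8583
```

View pics/z6.png

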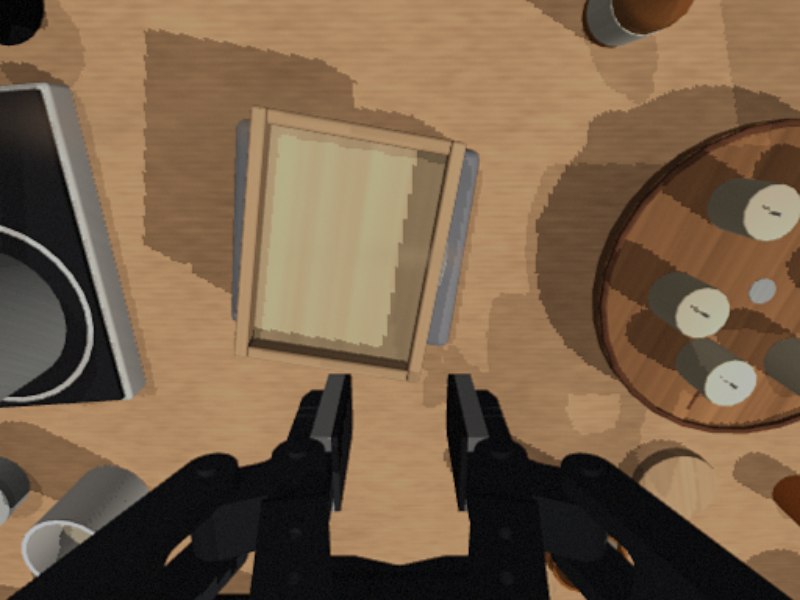

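```bash
python3 - <<'E'
from h import *
d=load("pl1")
C=np.array([onz(d,u*.64,v*.64,.0935)[:2] for u,v in[(251,107),(466,143),(419,380),(235,355)]])
print(C.round(4).tolist(),C.mean(0),np.linalg.norm(C-np.roll(C,-1,0),axis=1))
v=(C[2]+C[3]-C[0]-C[1])/2;print(np.degrees(np.arctan2(v[1],v[0])))
# candles
look([.51,.30,.06],np.pi,.27);d=snap("c1")
for c,a,m in blobs(d,(16,20,120),(30,90,255),150,3000): print(c.round(1),a,onz(d,*c,.078).round(3))
cv2.imwrite("pics/z7.png",cv2.resize(d["frame"],(800,600)))
E
```

```text
[[0.3802, -0.025], [0.4, 0.0998], [0.5555, 0.0741], [0.5367, -0.0503]] [0.46810591 0.02464203] [0.12635234 0.15764309 0.12577096 0.15855503]
-9.260629358637487
[180.3  14.4] 410 [0.337 0.232 0.078]
[258.3 132.9] 1076 [0.443 0.302 0.078]
[329.5 134.2] 1068 [0.444 0.374 0.078]
[229.  197.2] 922 [0.511 0.271 0.078]
[360.8 198.5] 756 [0.513 0.412 0.078]
[257.8 242.2] 727 [0.565 0.302 0.078]
[319.9 241.6] 701 [0.564 0.372 0.078]
```

View pics/z7.png

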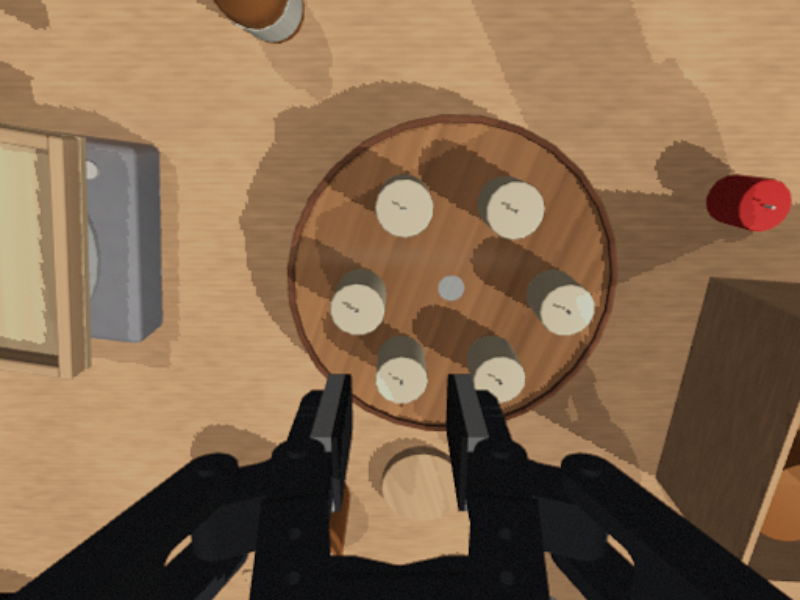

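The tray sits within 2 mm of the pan centre, rotated -9.4°. Six candles stand round the hub at (451,288). I'll pick the first one with a radial grip and check it.

```bash
cat >> h.py <<'E'
AX=np.array([.5075,.339]);TR=np.array([.4683,.0243]);TA=np.radians(-9.4)
tx=np.array([np.cos(TA),np.sin(TA)]);ty=np.array([-tx[1],tx[0]])
def candles(d,z=.078,c=AX,r=.115):
    out=[]
    for _,a,m in blobs(d,(10,0,115),(100,95,255),450,2500):
        k=cv2.morphologyEx(m,cv2.MORPH_OPEN,np.ones((5,5)))
        hh=cv2.convexHull(cv2.findNonZero(k));M=cv2.moments(hh)
        p=(M["m10"]/M["m00"],M["m01"]/M["m00"]);w=onz(d,*p,z)
        if np.linalg.norm(w[:2]-c)<r: out.append((w[:2],M["m00"],p))
    return out
def seek(): look([.51,.30,.06],np.pi,.27)
SL=[(-.046,-.032),(0,-.032),(.046,-.032),(-.046,.032),(0,.032),(.046,.032)]
def pick(c,base=.036):
    r=c-AX;th=np.arctan2(r[1],r[0])
    phi=min([th+np.pi/2,th-np.pi/2],key=lambda f:abs((f-TA-np.pi+np.pi)%(2*np.pi)-np.pi))
    manip.gripper_to(.062,f_grip=50)
    manip.goto([*c,.12],rot(phi))
    b=manip.movel([*c,base+.028],max_speed=.1,until_force=8)
    manip.gripper_to(.02);s=manip.sense()
    manip.movel([*c,.15],max_speed=.12)
    e=manip.sense();print("pick",b,s["grip_width"],e["grip_width"],e["force"][2])
    return .034<e["grip_width"]<.042
def place(i,n):
    q=TR+SL[i][0]*tx+SL[i][1]*ty;fl=.0754-.00154*n
    manip.goto([*q,.15],rot(TA+np.pi)); w=manip.sense()["grip_width"]
    manip.movel([*q,fl+.028+.006],max_speed=.12)
    b=manip.movel([*q,fl+.028-.001],max_speed=.04,until_force=6)
    manip.gripper_to(.049);manip.movel([*q,.17],max_speed=.15);print("place",i,b,w,manip.sense()["time_s"])
E
python3 - <<'E'
from h import *
a,b=load("tt1"),load("tt2");B=candles(b)
for w,ar,p in candles(a):
    j=min(B,key=lambda x:np.linalg.norm(x[0]-w));print(w.round(4),int(ar),"tri",tri((a,*p),(b,*j[2])).round(4))
C=candles(load("c1"));print([x[0].round(4).tolist() for x in C])
seek();C=candles(manip.get_image("wrist"))
c=min(C,key=lambda x:x[0][1])[0];print(c)
if pick(c): place(0,0)
seek();d=snap("c2");print([x[0].round(4).tolist() for x in candles(d)])
look([.5,.06,.08],np.pi,.27);e=snap("pl2")
cv2.imwrite("pics/z8.png",np.hstack([cv2.resize(x["frame"],(400,300)) for x in(d,e)]))
E
```

```text
[0.4427 0.3028] 871 tri [0.4434 0.3026 0.0747]
[0.4443 0.3741] 855 tri [0.4446 0.3743 0.0761]
[0.511  0.2721] 790 tri [0.5146 0.2706 0.0691]
[0.5122 0.4147] 710 tri [0.513  0.4152 0.0758]
[0.5655 0.3015] 646 tri [0.5676 0.3012 0.0742]
[0.5653 0.3717] 625 tri [0.5671 0.3722 0.0741]
[[0.4429, 0.3022], [0.4443, 0.3738], [0.5116, 0.271], [0.5122, 0.4142], [0.5657, 0.3008], [0.5646, 0.3716]]
[0.5114408  0.27105991]
pick False 0.03614290088491 0.03651927759460008 0.10405216553954533
place 0 False 0.03643026277484245 29.975
[[0.443, 0.3021], [0.4444, 0.3737], [0.5123, 0.4144], [0.5657, 0.3011], [0.5609, 0.3733]]
```

View pics/z8.png

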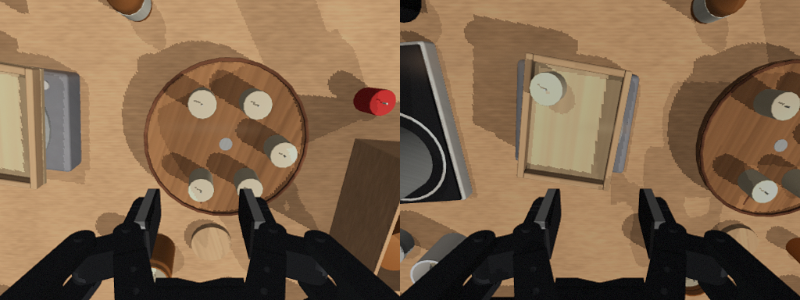

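The first candle stands in its slot and the tray hasn't moved. I'll do the rest, re-detecting before each pick.

```bash
python3 - <<'E'
from h import *
for n in range(1,6):
    manip.gripper_to(.08)
    look([.55,.32,.06],np.pi,.27);C=candles(manip.get_image("wrist"))
    print(n,[x[0].round(4).tolist() for x in C],[int(x[1]) for x in C])
    if len(C)!=6-n: print("count!");snap(f"odd{n}");break
    c=min(C,key=lambda x:x[0][1])[0]
    if not pick(c): print("lost");break
    place(n,n)
    if abs(manip.sense()["force"]).max()>6: print(manip.sense()["force"])
manip.gripper_to(.08)
look([.5,.06,.08],np.pi,.27);d=snap("pl3");e=snap("top3","top");look([.49,-.22,.06],np.pi,.27);f=snap("hp4")
cv2.imwrite("pics/z9.png",np.vstack([np.hstack([cv2.resize(x["frame"],(400,300)) for x in(d,f)]),np.hstack([cv2.resize(e["frame"],(400,300)),cv2.resize(snap("s3","side")["frame"],(400,300))])]))
print(manip.sense()["time_s"])
E
```

```text
1 [[0.4432, 0.3023], [0.4445, 0.3737], [0.5123, 0.4144], [0.566, 0.3013], [0.5654, 0.3714]] [1196, 1167, 956, 831, 819]
pick False 0.036250943166895866 0.03616017162203869 -0.32854515375522303
place 1 False 0.0362500978438108 39.9667
2 [[0.4433, 0.3022], [0.4444, 0.3736], [0.5124, 0.4143], [0.5656, 0.3714]] [1197, 1168, 952, 827]
pick False 0.03636791885380984 0.036375914712067796 -0.18699731702144784
place 2 False 0.03601485368995999 48.2
3 [[0.4445, 0.3737], [0.5122, 0.4144], [0.5656, 0.3714]] [1169, 961, 830]
pick False 0.036429492707384714 0.036406666383911955 -0.7402696404738017
place 3 False 0.03642471400913739 56.3667
4 [[0.4445, 0.3737], [0.5124, 0.4144]] [1160, 961]
pick False 0.03625064792386324 0.03634983132600896 -0.32591894576677344
place 4 False 0.03646092254400745 64.125
5 [[0.5126, 0.4143]] [960]
pick False 0.036135827282778164 0.036288654192712974 -0.6404684544242418
place 5 False 0.036208847838593856 71.8583
74.075
```

View pics/z9.png

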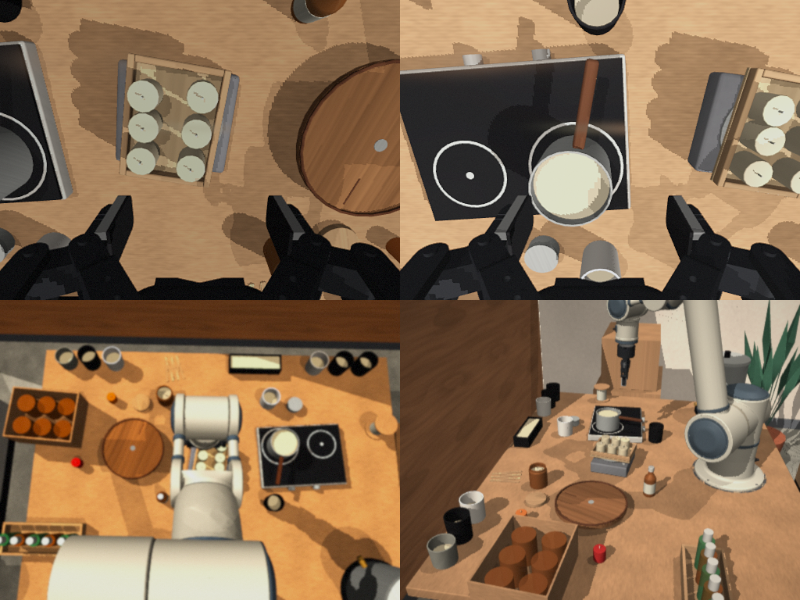

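All six candles stand in the tray, the platter is empty and the pot is on the large ring. Last check of the tray and pot positions.

```bash
python3 - <<'E'
from h import *
d=load("pl3")
C=np.array([onz(d,u*1.28,v*1.28,.0843)[:2] for u,v in[(128,53),(239,72),(209,188),(117,175)]]);print(C.mean(0))
print([x[0].round(4).tolist() for x in candles(d,.108,TR)],np.mean([x[0] for x in candles(d,.108,TR)],0))
d=load("hp4")
for c,a,m in blobs(d,(4,100,60),(14,200,200),1200,6000):
    bx=cv2.boxPoints(cv2.minAreaRect(cv2.findNonZero(m)));bx=bx[np.argsort(bx[:,1])];n,f=[onz(d,*q,.099) for q in(bx[:2].mean(0),bx[2:].mean(0))]
    L=np.linalg.norm(f-n);print(a,L,"pot",f+(f-n)/L*.055)
E
```

```text
[0.46894331 0.02608502]Traceback (most recent call last):
  File "<stdin>", line 4, in <module>
  File "h.py", line 37, in candles
    hh=cv2.convexHull(cv2.findNonZero(k));M=cv2.moments(hh)
cv2.error: OpenCV(4.12.0) /io/opencv/modules/imgproc/src/convhull.cpp:143: error: (-215:Assertion failed) total >= 0 && (depth == CV_32F || depth == CV_32S) in function 'convexHull'
```

```bash
python3 - <<'E'
from h import *
d=load("hp4")
for c,a,m in blobs(d,(4,100,60),(14,200,200),800,6000):
    bx=cv2.boxPoints(cv2.minAreaRect(cv2.findNonZero(m)));bx=bx[np.argsort(bx[:,1])];n,f=[onz(d,*q,.099) for q in(bx[:2].mean(0),bx[2:].mean(0))]
    L=np.linalg.norm(f-n);P=f+(f-n)/L*.055;print(a,L,"pot",P)
    if abs(P[:2]-[.5303,-.2556]).max()<.006: print(manip.hand_in());break
E
```

```text
1896 0.10827095990102058 pot [ 0.53057821 -0.25608232  0.099     ]
the job is handed in; nothing more can be done
None
```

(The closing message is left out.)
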